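# Gauge a link arm, then hold it in the marking unit

## Robot

A 7-joint arm with a two-finger parallel gripper is mounted at the origin on a cart in front of the work surface, level with it; the furniture and walls round the work are solid. World frame = base frame: x ahead of the robot, y to its left, z up, the work surface at z = 0. Lengths are in m, angles in rad, forces in N, time in s.
With the tool pointing down it reaches from about 0.4 to 0.875 m from the base axis. Payload 19.3 kg.
Tool frame: the origin (TCP) lies midway between the tips of the shut fingers; the grasp point (between the pads) lies 19 mm behind it (bot.pinch_z is the distance from the TCP to the grasp point, in m); z points along the fingers, y is the direction in which the jaws open and shut (so a half turn about z gives the same grasp; the last joint's range is limited). The gripper opens to 85 mm and grips with 20 to 120 N. Pads are 22 mm wide; open, the fingers measure 114 mm over their backs; the gripper's body (76 mm by 85 mm) begins 54 mm behind the grasp point. The pads swing forward as they close: fully open they stand 13 mm farther back than shut.
Start: joints at [1.138, 0.521, -0.036, 1.599, 0.021, 1.021, -0.113], TCP at [0.222, -0.584, 0.231] pointing down, gripper open.
Joint ranges: [-2.91, 2.91], [-0.3, 2.13], [-1.5, 1.42], [0.17, 2.43], [-1.26, 4.41], [0.16, 1.93], [-2.52, 2.52]. Speed limits (rad/s): [1.89, 1.89, 2.39, 2.39, 3.01, 3.01, 3.01].

## Interface

Orientations are given as [roll, pitch, yaw] about the fixed x, y, z axes, in that order (R = Rz(yaw) Ry(pitch) Rx(roll)).
In Python, from workcell import bot gives the robot as it stands. The module is installed in compiled form; this text tells all that it offers.
- The arm moves only by the tool move_arm, never from a script. Its argument "moves" is text: rows parted by semicolons, each of 4 numbers parted by spaces: the shift along the tool's x, y, z in mm, then the turn about the tool's z in rad. In form: dx dy dz yaw; .... A call has exactly 10 rows; each row is the pose to reach, as a shift and turn from the pose commanded when the call began, along the tool's axes at that moment; what a row does not reach only later rows make up. A row lasts 1/12 s, in which the tool goes at most 41.7 mm and 7.16 degrees, less where a joint would pass 70% of its speed; a pose out of reach is approached as far as the arm can. A call with a gripper value outside its range is refused whole. "grip" is the opening, from 0 (shut) to 1 (fully open), set as the call begins (left out, the last holds). The fingers move at their own pace and stop on an object; "grip_force" is the grip in N (left out, the last holds). Time passes only in rows, so rows that repeat a pose let the fingers close, or fill a call up. It gives the time, the measured TCP pose, the force and the opening at its end, in the units of the state.
- bot.observe(): the state, without advancing time (a new reading comes with each control period).
- bot.grab_frame(name): name is "scene" or "top"; returns a dict with "frame" (420x560x3 uint8, red, green, blue), "z_map" (420x560 float32, m along the optical axis (not along the pixel's ray), 0 where there is no reading), "K" (3x3 intrinsics, pixels), "dist" ([k1, k2, p1, p2, k3] as OpenCV has them; the pictures are not rectified), "eye" and "attitude" of the camera in the world. Camera axes: x right, y up, looking along -z (the intrinsics and any distortion apply to the point x, -y, -z); pixel columns grow to the right and rows downward; lengths in m; the calibration is good to about 2 mm. A picture is of the moment at which its call begins.
- bot.job_done(): hands the job in, once; it reports no verdict.
Trained networks look in a picture, given as the dict that the camera call returned (one of the last four; its "shot" number tells which), for a name from the list of things; names that differ only in an ending like _2 or _b are one class to them, and where a whole thing is asked for, a point or a joint stands for the part that bears it (a point fixed in the world has none). Each returns a list of dicts, best first, with "conf" (0 to 1); they miss things now and then, are a little off and sometimes report something else, mostly with a low value. They report only what shows in the picture. A call takes as long as a camera call.
- bot.search_frame(picture, label): "at" ([column, row] in pixels, amid what is visible of it).
- bot.pinpoint(picture, label): "at" ([column, row] in pixels: a listed point, or the origin of a listed thing).
The state is a dict: "clock": time; "qpos": joint angles; "qd": joint speeds; "joint_efforts": joint torques, N m; "position": TCP position; "tool_rot": TCP orientation; "force": force on the tool from outside, world axes, zero at the start; "moment": the same for the moment, N m; "grip_width": finger opening in m.
Only numpy, scipy, OpenCV 4.12 (cv2) and the standard library are available. Lean on these libraries where they do the work, as an engineer would, in place of code of your own. Each camera call takes 0.05 s, during which the arm holds its last target. There are 200 camera calls.

## Task

Two link arms lie on the desk, alike except for the bore of the eye: only one fits the gauge pin. Take the one that fits by its plain end, prove it by sliding its eye right down the pin onto the shoulder, then lift it off and feed it eye first through the slot of the marking unit until it has clearly pushed back the spring stop inside. Finish while still gripping it there, level, for the marking; the link arm with the small bore stays lying on the desk and the other things stay where they are.

Things in the scene. Friction and masses are not known exactly. Their poses are not given: they have to be found in the camera images.
- link_go: Link arm that fits the pin: flat bare aluminium bar, both ends round, 180x32x14 mm, 160 g. One end is an eye with a 19 mm through bore, the other is plain. Origin: centre of underside; +x along the bar to the eye (eye centre x=+74, tip +90, plain end -90 mm), y across the width, z up. Grip it across its width near the plain end (about x=-62 mm), so that the hand stays clear of the marking unit.
- link_go_eye (a point): Centre of the eye of link_go, at mid thickness (7 mm above its underside).
- link_tight: The other link arm: same shape, size and axes, but the bore of its eye is only 13 mm, so it sticks on the nose of the gauge pin. It lies beside link_go (either side).
- link_tight_eye (a point): Centre of the eye of link_tight, at mid thickness.
- gauge: Fixed upright gauge pin on a round steel foot (68 mm diameter, 13 high, above it a 32 mm diameter shoulder up to 32 mm over the desk). From the shoulder a plain pin of 16 mm diameter, from 62 to 74 mm over the desk a nose tapering to 9 mm. Origin on the desk under the pin's axis, z up.
- gauge_seat (a point): Point on the pin's axis at the level of the shoulder's top, 32 mm above the desk; a link arm that is fully down lies on the shoulder with its eye centre 7 mm above this point.
- marker: Fixed marking unit: grey steel housing 112 wide, 140 deep, 164 high, clear roof pane, black control panel on the side toward the robot, one level slot in its front wall (6 mm thick, hollow behind). Origin on the desk below the slot's centre in the plane of the front wall's outer face; +x: level feed direction into the slot, y across, z up. Inside, a stylus hangs 8 mm above a centred link arm.
- slot (a point): Centre of the slot in the plane of the front wall's outer face, 105 mm over the desk; axes as marker. Slot 34 mm wide (y), 17 mm high (z): 1 mm each side and 1.5 mm above and below a link arm. Flared lips stand 12 mm out in front and open to 46x29 mm at their mouth.
- stop (a joint): Spring stop inside the housing, m: 0 = free, 0.012 = pushed fully back along the feed direction. A spring pushes it out with about 1 N at 0 and 4 N at 0.012.
- stop_face (a point): Centre of the stop's round flat face (20 mm diameter), in line with the slot's centre; when free it is 70 mm behind the outer face of the front wall, and it moves with the stop.
- spanner_13: Bystander: loose 181 mm spanner lying flat near the front of the desk. Leave it alone.
- tape_measure: Bystander: loose tape measure, 66x89x35 mm, at the back right. Leave it alone.
- pliers_red: Bystander: loose pliers with red handles, 174x53x13 mm, lying at the front left. Leave them alone.

How it is judged:
On the way:
1. link_go's eye is right down the gauge pin (horizontal distance between link_go_eye and gauge_seat below 0.005 m and z of link_go_eye in the frame of gauge below 0.044 m and angle between link_go's own z axis and vertical below 0.12 rad), for 0.2 s.
At the end, for the whole second after the job is handed in: link_go, gripped by the fingers (over 8 N), reaches eye first through the slot with its eye within 8 mm of the slot's axis, level within 0.1 rad and at rest, and keeps the spring stop pushed back more than 4 mm; link_tight lies flat on the desk (value of joint stop above 0.004 m and x of link_go_eye in the frame of marker between 0.05 and 0.08 m and y of link_go_eye in the frame of slot between -0.008 and 0.008 m and z of link_go_eye in the frame of slot between -0.008 and 0.008 m and angle between each of link_go, link_tight's own z axis and vertical below 0.1 rad and linear speed of link_go below 0.02 m/s and contact force between the fingers and link_go above 8 N and height (world z) of link_tight below 0.01 m); the arm keeps its last pose, push and grip.
It fails at once if link_tight is put into the marking unit (x of link_tight_eye in the frame of marker between 0.01 and 0.13 m and y of link_tight_eye in the frame of slot between -0.05 and 0.05 m and z of link_tight_eye in the frame of slot below 0.04 m).
It fails at once if a bystander is disturbed (moved more than 3 cm) (distance of any of spanner_13, tape_measure, pliers_red from where it was at the start of the episode above 0.03 m).
It also fails if it takes over 51 s, if anything falls off the work surface, if the arm or the gripper's body presses on something with over 40 N, if the wrist force passes 120 N, or if a joint passes its speed limit or range.

## Working session

There is one attempt and no reset: what is moved stays moved. The work goes in short steps, Python scripts to look and compute and a tool call to move; the robot and the scene stay as the last step left them, time stands still between calls to the robot, and variables do not carry over. Pictures are saved under pics/ and viewed, about 8 in all and at most 12, crops included, and the job is handed in when it is done.

Besides the shell and the picture viewer there is one more tool, called after "Call:" by a JSON object that holds its "method" and its "body". move_arm: Moves the arm, as the interface text tells. Its arguments: {"type":"object","properties":{"moves":{"type":"string"},"grip":{"type":"number"},"grip_force":{"type":"number"}},"required":["moves"]}

```bash
mkdir -p pics; cat > h.py <<'E'
import numpy as np, cv2
from workcell import bot
from scipy.spatial.transform import Rotation as R
def att(p):
    a=np.array(p["attitude"],float)
    return a if a.shape==(3,3) else R.from_euler('xyz',a).as_matrix() if a.size==3 else R.from_quat(a).as_matrix()
def ray(p,uv):
    n=cv2.undistortPoints(np.array(uv,float).reshape(-1,1,2),np.array(p["K"]),np.array(p["dist"])).reshape(-1,2)
    return np.c_[n[:,0],-n[:,1],-np.ones(len(n))]@att(p).T
def at_z(p,uv,z):
    d=ray(p,uv);e=np.array(p["eye"]);return e+d*((z-e[2])/d[:,2])[:,None]
def at_depth(p,uv):
    uv=np.array(uv,float).reshape(-1,2);c=np.round(uv).astype(int)
    z=p["z_map"][c[:,1],c[:,0]];return np.array(p["eye"])+ray(p,uv)*z[:,None]
def proj(p,X):
    c=(np.atleast_2d(X)-np.array(p["eye"]))@att(p)
    q=np.c_[c[:,0],-c[:,1],-c[:,2]]
    return cv2.projectPoints(q,np.zeros(3),np.zeros(3),np.array(p["K"]),np.array(p["dist"]))[0].reshape(-1,2)
def save(p,n,crop=None,s=1):
    f=p["frame"][...,::-1]
    if crop: f=f[crop[1]:crop[3],crop[0]:crop[2]]
    cv2.imwrite("pics/"+n,cv2.resize(f,None,fx=s,fy=s,interpolation=cv2.INTER_CUBIC))
E
python3 - <<'E'
from h import *
np.set_printoptions(precision=4,suppress=True)
print(bot.observe(),bot.pinch_z)
ims=[]
for n in("top","scene"):
    p=bot.grab_frame(n);ims.append(p);print(n,p["eye"],p["attitude"],p["K"],p["dist"])
    save(p,n+"0.png",s=1.4)
    for l in("link_go_eye","link_tight_eye","link_go","link_tight","gauge","gauge_seat","marker","slot"):
        for r in bot.pinpoint(p,l)[:3]: print(l,r["conf"],np.array(r["at"]),at_depth(p,r["at"])[0])
E
```

```text
{'clock': 0.0, 'qpos': array([ 1.1379,  0.5221, -0.0363,  1.6   ,  0.0212,  1.0211, -0.1128]), 'qd': array([-0.0004,  0.0002, -0.0001, -0.0006, -0.0015,  0.0004,  0.0022]), 'joint_efforts': array([  0.0001, -92.7135,   1.9804, -36.9938,   0.0178,   0.0081,
        -0.    ]), 'position': array([ 0.2216, -0.584 ,  0.2307]), 'tool_rot': array([-3.1404,  0.0001,  0.3627]), 'force': array([ 0.7458, -0.6974,  0.2424]), 'moment': array([-0.0233,  0.0083,  0.0394]), 'grip_width': 0.08566817866113006} 0.0187
top [0.2717 0.1589 1.2043] [ 0.2044  0.0018 -1.4998] [[487.2278   0.     283.792 ]
 [  0.     487.2278 214.2021]
 [  0.       0.       1.    ]] [-0.1592  0.      0.      0.      0.    ]
link_go_eye 0.81 [339.8 199. ] [0.5684 0.04   0.0068]
link_tight_eye 0.64 [387.4 208.1] [ 0.5546 -0.0831  0.0022]
link_go 0.62 [342.3 232.3] [0.4821 0.0305 0.0146]
link_tight 0.58 [395.  233.7] [ 0.4881 -0.1022  0.0123]
gauge 0.58 [300.3 201.2] [0.5502 0.1398 0.0297]
gauge_seat 0.86 [303.7 196.2] [0.5546 0.133  0.0657]
marker 0.62 [240.5 200.7] [0.5433 0.2888 0.0201]
slot 0.89 [237.3 194.2] [0.5348 0.2865 0.1211]
scene [-0.1051  0.6914  0.6741] [ 0.9427  0.0193 -2.2513] [[487.1437   0.     268.4301]
 [  0.     487.1437 214.1334]
 [  0.       0.       1.    ]] [-0.1627  0.      0.      0.      0.    ]
link_go_eye 0.84 [310.3 208.7] [0.566  0.0379 0.0107]
link_go_eye 0.36 [372.1 206.1] [ 0.4757 -0.0775  0.0138]
link_tight_eye 0.79 [346.3 192.9] [ 0.5552 -0.0727  0.0131]
link_go 0.79 [340.3 223.2] [0.4797 0.026  0.0117]
link_tight 0.64 [373.1 204.4] [ 0.4814 -0.0881  0.0108]
gauge 0.98 [279.  232.8] [0.5411 0.1549 0.0133]
gauge_seat 0.69 [279.  226.3] [0.5501 0.1472 0.0222]
gauge_seat 0.65 [208.8 342.7] [0.3866 0.442  0.011 ]
marker 0.82 [226.9 263.5] [0.4986 0.3213 0.0482]
slot 0.83 [222.6 221.9] [0.4972 0.3229 0.1501]
```

View pics/top0.png

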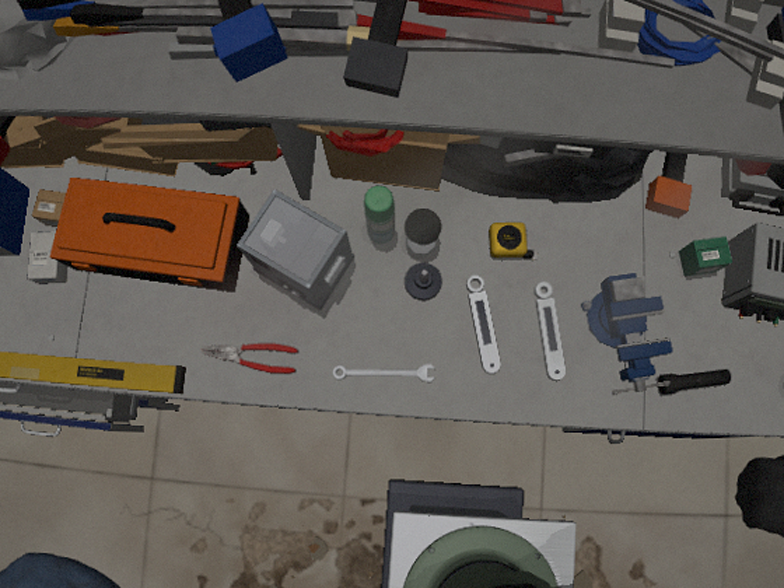

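View pics/scene0.png

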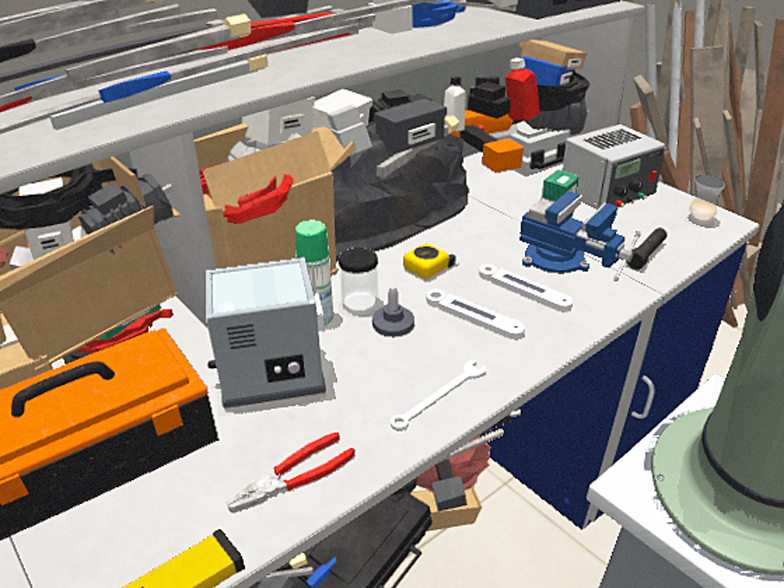

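```bash
python3 - <<'E'
from h import *
np.set_printoptions(precision=4,suppress=True)
p=bot.grab_frame("top");s=bot.grab_frame("scene")
a=cv2.resize(p["frame"][180:290,160:420],None,fx=3,fy=3,interpolation=cv2.INTER_CUBIC)
b=cv2.resize(s["frame"][165:275,170:430],None,fx=3,fy=3,interpolation=cv2.INTER_CUBIC)
a2=p["frame"][125:235,160:420];a2=cv2.resize(a2,None,fx=3,fy=3,interpolation=cv2.INTER_CUBIC)
cv2.imwrite("pics/c1.png",np.vstack([a2,b])[...,::-1].clip(0,255)[:600*2,:800])
def cloud(p):
    v,u=np.mgrid[0:420,0:560];uv=np.c_[u.ravel(),v.ravel()].astype(float)
    z=p["z_map"].ravel();d=ray(p,uv);X=np.array(p["eye"])+d*z[:,None];X[z<=0]=np.nan;return X,uv
for n,q in(("top",p),("scene",s)):
    X,uv=cloud(q)
    m=(X[:,0]>.35)&(X[:,0]<.8)&(X[:,1]>.15)&(X[:,1]<.6)
    k=m&(X[:,2]>.14)&(X[:,2]<.18)
    r=cv2.minAreaRect(X[k][:,:2].astype(np.float32));print(n,"roof",k.sum(),r,cv2.boxPoints(r),np.nanmedian(X[k][:,2]))
    d=(X[:,0]>.35)&(X[:,0]<.6)&(abs(X[:,1])<.25)
    print("desk",np.nanmedian(X[d][:,2]))
    # gauge foot / pin
    g=(np.hypot(X[:,0]-.55,X[:,1]-.145)<.06)&(X[:,2]>.007)
    print("gauge",X[g].mean(0),g.sum(),"pin",X[g&(X[:,2]>.05)].mean(0),(g&(X[:,2]>.05)).sum())
    # links
    k=(X[:,0]>.36)&(X[:,0]<.62)&(abs(X[:,1]+.03)<.12)&(X[:,2]>.007)&(X[:,2]<.03)
    im=k.reshape(420,560).astype(np.uint8)
    nn,lab,st,_=cv2.connectedComponentsWithStats(im)
    for i in range(1,nn):
        if st[i,4]>150:
            P=X[lab.ravel()==i][:,:2].astype(np.float32);r=cv2.minAreaRect(P);print("link",st[i],r)
    save(q,"x.png")
    np.save(n+"_cloud.npy",X)
E
```

```text
top roof 4380 ((0.6418946981430054, 0.3942534029483795), (0.44925469160079956, 0.26626795530319214), 80.58446502685547) [[0.4738 0.1944]
 [0.7365 0.1509]
 [0.81   0.5941]
 [0.5473 0.6376]] 0.16127970653426282
desk 0.000532913231066412
gauge [0.565  0.1382 0.0283] 699 pin [0.5898 0.142  0.0744] 125
link [333 197  25  69 828] ((0.4866831302642822, 0.02420094609260559), (0.17487768828868866, 0.03309093415737152), 13.86135196685791)
link [382 201  22  71 836] ((0.48293939232826233, -0.0955156534910202), (0.17726923525333405, 0.03417593985795975), 10.886969566345215)
scene roof 6853 ((0.6734073162078857, 0.3968571424484253), (0.4234561622142792, 0.2874663770198822), 70.45762634277344) [[0.4671 0.2454]
 [0.738  0.1492]
 [0.8797 0.5483]
 [0.6088 0.6445]] 0.159583869005253
desk -0.0024877701726131463
gauge [0.5709 0.144  0.0335] 902 pin [0.5922 0.1442 0.0697] 236
link [301 182  25  17 191] ((0.6138019561767578, -0.019306354224681854), (0.012091333046555519, 0.08050762861967087), 0.1638113558292389)
link [343 189  66  32 618] ((0.4811689853668213, -0.09404989331960678), (0.17664320766925812, 0.03715759515762329), 11.156152725219727)
link [305 207  70  32 702] ((0.4866446256637573, 0.025735318660736084), (0.178880974650383, 0.036812469363212585), 13.690375328063965)
```

View pics/c1.png

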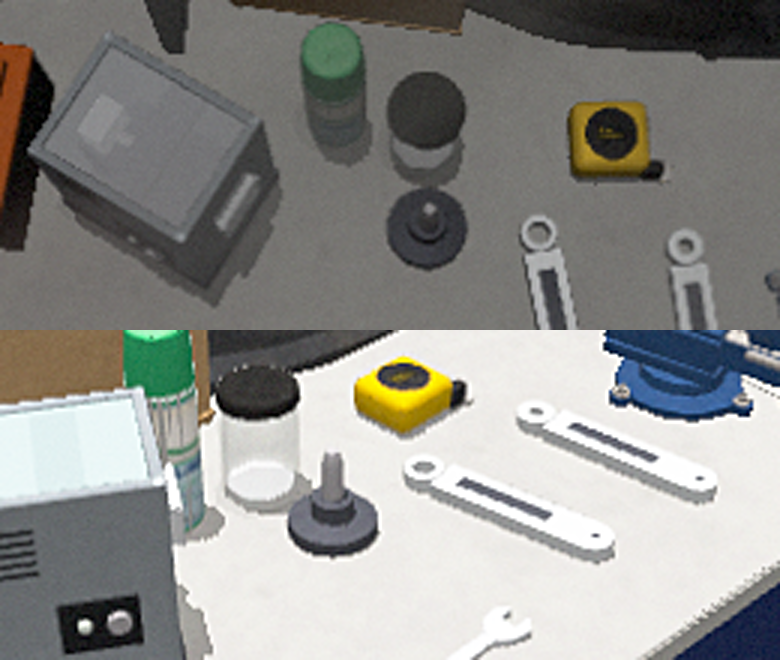

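```bash
cat > fit.py <<'E'
from h import *
from scipy.optimize import minimize
def disc(r,z,c=(0,0),n=40):
    t=np.linspace(0,2*np.pi,n);return np.c_[c[0]+r*np.cos(t),c[1]+r*np.sin(t),np.full(n,z)]
LINK=[np.vstack([disc(.016,z,(x,0)) for z in(.007,.014) for x in(-.074,.074)])]
GAUGE=[np.vstack([disc(.034,.007),disc(.034,.013)]),np.vstack([disc(.016,.013),disc(.016,.032)]),np.vstack([disc(.008,.032),disc(.008,.062),disc(.0045,.074)])]
ROOF=[np.array([[x,y,.164] for x in(0,.14) for y in(-.056,.056)])]
def draw(p,parts,q,S=4):
    m=np.zeros((420*S,560*S),np.uint8);c,s=np.cos(q[2]),np.sin(q[2])
    for P in parts:
        X=P.copy();X[:,0]=q[0]+c*P[:,0]-s*P[:,1];X[:,1]=q[1]+s*P[:,0]+c*P[:,1]
        uv=((proj(p,X)+.5)*S).astype(np.float32)
        cv2.fillConvexPoly(m,cv2.convexHull(uv).round().astype(np.int32),1)
    return cv2.resize(m.astype(np.float32),(560,420),interpolation=cv2.INTER_AREA)
def fit(p,mask,parts,q0,yaw=True):
    q0=np.array(q0,float)
    def cost(v):
        q=q0.copy();q[:len(v)]=v;d=draw(p,parts,q);return np.abs(d-mask).sum()/mask.sum()
    n=3 if yaw else 2
    v0=q0[:n];sx=np.vstack([v0]+[v0+e for e in np.eye(n)*[.008,.008,.08][:n]])
    r=minimize(cost,v0,method="Nelder-Mead",options=dict(initial_simplex=sx,xatol=1e-4,fatol=1e-4))
    return r.x,r.fun
def cloud(p):
    v,u=np.mgrid[0:420,0:560];uv=np.c_[u.ravel(),v.ravel()].astype(float)
    z=p["z_map"].ravel();X=np.array(p["eye"])+ray(p,uv)*z[:,None];X[z<=0]=9;return X
def comp(k,seedX,X):
    n,l=cv2.connectedComponents(k.reshape(420,560).astype(np.uint8),connectivity=4);l=l.ravel()
    i=np.nanargmin(np.where(k,np.linalg.norm(X-seedX,axis=1),9));return (l==l[i]).reshape(420,560).astype(np.float32)
E
python3 - <<'E'
from fit import *
np.set_printoptions(precision=4,suppress=True)
for n in("top","scene"):
    p=bot.grab_frame(n);X=cloud(p);z=X[:,2]+(0 if n=="top" else .0025)
    near=lambda c,r:np.hypot(X[:,0]-c[0],X[:,1]-c[1])<r
    lk=(z>.007)&(z<.025)
    print(n,"go",fit(p,comp(lk&near((.487,.025),.1),[.487,.025,.014],X),LINK,[.487,.025,.24]))
    print(n,"tight",fit(p,comp(lk&near((.483,-.095),.1),[.483,-.095,.014],X),LINK,[.483,-.095,.19]))
    for c in((.553,.14),):
        m=comp((z>.007)&near(c,.05),[c[0],c[1],.013],X);print(n,"gauge",fit(p,m,GAUGE,[*c,0],False),m.sum())
    m=comp((abs(z-.162)<.012)&near((.585,.34),.13),[.585,.34,.164],X)
    ys,xs=np.nonzero(m);r=cv2.minAreaRect(X[m.ravel()>0][:,:2].astype(np.float32));print("roof",m.sum(),r)
    c=np.array(r[0])
    for yaw in(.6,1.0,1.4):
        q0=[c[0]-.07*np.cos(yaw),c[1]-.07*np.sin(yaw),yaw];print(n,"marker",fit(p,m,ROOF,q0))
E
```

```text
top go (array([0.4876, 0.0245, 0.2485]), np.float64(0.1310240924358368))
top tight (array([ 0.4834, -0.0959,  0.1896]), np.float64(0.11110285669565201))
top gauge (array([0.5574, 0.1363]), np.float64(0.060117967426776886)) 551.0
roof 3059.0 ((0.5772626399993896, 0.35412830114364624), (0.1421280801296234, 0.11408738791942596), 62.74971008300781)
top marker (array([0.5434, 0.2911, 1.0923]), np.float64(0.03040209226310253))
top marker (array([0.5436, 0.2909, 1.0989]), np.float64(0.031076332554221153))
top marker (array([0.5435, 0.2917, 1.0942]), np.float64(0.030953742563724518))
scene go (array([0.4862, 0.0273, 0.2321]), np.float64(0.11890441924333572))
scene tight (array([ 0.4812, -0.0926,  0.1883]), np.float64(0.1069977879524231))
scene gauge (array([0.5561, 0.1389]), np.float64(0.0604974702000618)) 593.0
roof 3018.0 ((0.5756584405899048, 0.354780912399292), (0.14010566473007202, 0.11666352301836014), 62.40149688720703)
scene marker (array([0.529 , 0.3006, 1.1026]), np.float64(0.13021868467330933))
scene marker (array([0.5284, 0.3015, 1.0942]), np.float64(0.1276300549507141))
scene marker (array([0.5362, 0.2974, 1.1219]), np.float64(0.14775927364826202))
```

```bash
cat > to.py <<'E'
from h import *
import sys
# usage: to.py x y z yaw -> shift in tool axes (mm), turn
o=bot.observe();t=np.array(list(map(float,sys.argv[1:5])))
M=R.from_euler('xyz',o["tool_rot"]).as_matrix()
d=M.T@(t[:3]-o["position"])*1000
dy=-(t[3]-o["tool_rot"][2]);dy=(dy+np.pi)%(2*np.pi)-np.pi
print(o["clock"],np.round(o["position"],4),np.round(o["tool_rot"],4),"F",np.round(o["force"],1),"g",round(o["grip_width"],4),"shift",np.round(d,1),"turn",round(dy,3))
E
python3 to.py .4268 .011 .2307 .241
```

```text
1.1 [ 0.2218 -0.5843  0.2313] [3.1416 0.     0.3627] F [ 0.4  0.7 -0.8] g 0.0852 shift [ 402.9 -483.8    0.6] turn 0.122
```

Call:
{"method": "move_arm", "body": {"moves": "13 -15 0 0.01; 38 -45 0 0.02; 64 -77 0 0.03; 90 -108 0 0.04; 116 -139 0 0.05; 142 -170 0 0.06; 168 -201 0 0.07; 194 -232 0 0.08; 220 -264 0 0.09; 246 -295 0 0.1", "grip": 1, "grip_force": 60}}

```text
clock: 1.93
position: [0.3472, -0.2194, 0.2316]
tool_rot: [3.141, -0.0, 0.262]
force: [2.2, -0.9, 1.3]
grip_width: 0.0856
```

```bash
python3 to.py .4268 .011 .12 .241
```

```text
1.9333 [ 0.3472 -0.2194  0.2316] [ 3.141e+00 -4.000e-04  2.621e-01] F [ 2.2 -0.9  1.3] g 0.0856 shift [ 136.5 -201.9  111.5] turn 0.021
```

Call:
{"method": "move_arm", "body": {"moves": "21 -31 5 0.01; 46 -66 20 0.02; 70 -102 40 0.02; 94 -137 60 0.02; 116 -172 80 0.02; 130 -192 95 0.02; 136 -202 105 0.02; 136.5 -202 111 0.02; 136.5 -202 111 0.02; 136.5 -202 111 0.02"}}

```text
clock: 2.77
position: [0.4262, 0.0087, 0.1204]
tool_rot: [3.141, 0.001, 0.242]
force: [-0.2, 1.0, 1.2]
grip_width: 0.0857
```

```bash
python3 to.py .4268 .011 .001 .241;  python3 - <<'E'
from h import *
p=bot.grab_frame("scene");save(p,"s2.png",(230,130,430,280),3.5)
E
```

```text
2.7667 [0.4262 0.0087 0.1204] [3.1414e+00 7.0000e-04 2.4240e-01] F [-0.2  1.   1.2] g 0.0857 shift [  1.2  -2.1 119.4] turn 0.001
```

View pics/s2.png

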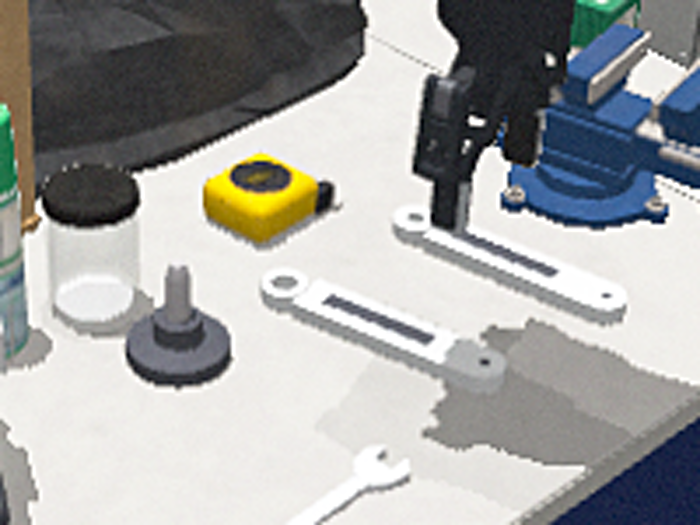

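The scene view shows the left link (eye at about (285,285) in the crop) with the larger bore, and the hand's shadow over its plain end. I'm going down to grip it.

Call:
{"method": "move_arm", "body": {"moves": "1 -2 15 0; 1 -2 40 0; 1 -2 65 0; 1 -2 85 0; 1 -2 98 0; 1 -2 107 0; 1 -2 113 0; 1 -2 117 0; 1 -2 119 0; 1 -2 119 0"}}

```text
clock: 3.65
position: [0.4272, 0.0113, 0.0016]
tool_rot: [3.141, -0.001, 0.242]
force: [0.4, -0.2, -0.2]
grip_width: 0.0852
```

Call:
{"method": "move_arm", "body": {"moves": "0 0 0 0; 0 0 0 0; 0 0 0 0; 0 0 0 0; 0 0 0 0; 0 0 0 0; 0 0 0 0; 0 0 0 0; 0 0 0 0; 0 0 0 0", "grip": 0, "grip_force": 60}}

```text
clock: 4.48
position: [0.4272, 0.0114, 0.0018]
tool_rot: [3.141, -0.001, 0.242]
force: [-2.4, -0.6, 18.1]
grip_width: 0.0307
```

```bash
python3 to.py .4268 .011 .1 .241
```

```text
4.4833 [0.4272 0.0114 0.0018] [ 3.1412e+00 -6.0000e-04  2.4230e-01] F [-2.4 -0.6 18.1] g 0.0307 shift [ -0.4   0.3 -98.2] turn 0.001
```

Call:
{"method": "move_arm", "body": {"moves": "0 0 -2 0; 0 0 -8 0; 0 0 -20 0; 0 0 -40 0; 0 0 -60 0; 0 0 -80 0; 0 0 -95 0; 0 0 -100 0; 0 0 -100 0; 0 0 -100 0"}}

```text
clock: 5.32
position: [0.4268, 0.0114, 0.101]
tool_rot: [3.142, 0.0, 0.243]
force: [-0.0, 0.2, -1.6]
grip_width: 0.0303
```

```bash
python3 to.py .4375 .0724 .1 .5;  python3 - <<'E'
from fit import *
np.set_printoptions(precision=4,suppress=True)
a=bot.grab_frame("top");b=bot.grab_frame("scene")
f=np.vstack([a["frame"][150:290,280:430],b["frame"][130:270,250:400]]);cv2.imwrite("pics/l.png",cv2.resize(f[...,::-1],None,fx=2.1,fy=2.1,interpolation=cv2.INTER_CUBIC))
for p in(a,b):
    for r in bot.pinpoint(p,"link_go_eye")[:2]:print(r,at_z(p,r["at"],.108),at_depth(p,r["at"]))
o=bot.observe();X=cloud(a);k=(X[:,2]>.08)&(X[:,2]<.125)&(X[:,0]>.46)&(X[:,0]<.62)&(abs(X[:,1]-.03)<.05)
print(k.sum(),X[k].mean(0));
# plane of top
A=np.c_[X[k][:,:2],np.ones(k.sum())];c=np.linalg.lstsq(A,X[k][:,2],rcond=None)[0];print("slope",c,"z mid",c@[.53,.037,1])
print(cv2.minAreaRect(X[k][:,:2].astype(np.float32)),X[k][:,0].max())
E
```

```text
5.3167 [0.4268 0.0114 0.101 ] [3.1416 0.     0.2426] F [-0.   0.2 -1.6] g 0.0303 shift [ 25.1 -56.7   1. ] turn -0.257
{'at': [340.9, 191.0], 'conf': 0.56} [[0.5627 0.0483 0.108 ]] [[0.5911 0.0375 0.0011]]
{'at': [312.6, 172.5], 'conf': 0.67} [[0.5668 0.0342 0.108 ]] [[0.5642 0.0367 0.1102]]
132 [0.5552 0.0431 0.11  ]
slope [-0.0012 -0.0508  0.1128] z mid 0.11029826330228718
((0.5529571175575256, 0.042027492076158524), (0.038972608745098114, 0.030362660065293312), 3.012775421142578) 0.5727338972911755
```

View pics/l.png

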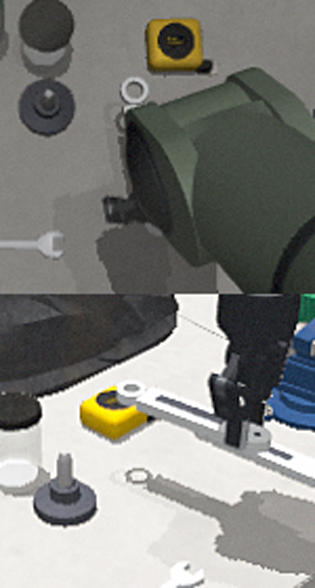

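Call:
{"method": "move_arm", "body": {"moves": "2 -5 0 -0.02; 6 -13 0 -0.06; 10 -23 0 -0.1; 14 -33 0 -0.15; 18 -43 0 -0.2; 22 -51 0 -0.24; 25 -56 0 -0.257; 25 -57 0 -0.257; 25 -57 0 -0.257; 25 -57 0 -0.257"}}

```text
clock: 6.35
position: [0.4373, 0.0724, 0.1012]
tool_rot: [3.141, 0.0, 0.499]
force: [1.0, 0.0, -2.1]
grip_width: 0.0303
```

```bash
cat > eye.py <<'E'
from fit import *
import sys
np.set_printoptions(precision=4,suppress=True)
# fit eye-end silhouette; z0: underside height above TCP z
def run(tag,dz=-.002):
    a=bot.grab_frame("top");b=bot.grab_frame("scene");o=bot.observe()
    P=o["position"];yaw=o["tool_rot"][2];u=np.array([np.cos(yaw),np.sin(yaw)])
    L=[np.vstack([disc(.016,z,(x,0)) for z in(0,.014) for x in(-.05,.074)])+[0,0,P[2]+dz]]
    q0=np.r_[P[:2]+.062*u,yaw];eye=np.r_[P[:2]+.136*u,P[2]+dz+.007]
    print("pred eye",eye,"clock",o["clock"])
    for n,p in(("top",a),("scene",b)):
        X=cloud(p);z=X[:,2]
        m0=((z>P[2]-.012)&(z<P[2]+.022)).reshape(420,560).astype(np.float32)
        c=proj(p,eye)[0];w=np.zeros((420,560),np.uint8);cv2.circle(w,tuple(c.round().astype(int)),14,1,-1)
        def cost(v):
            q=np.r_[q0[:2]+v,q0[2]];d=draw(p,L,q);d=np.where(bore,0,d) ;return (np.abs(d-m0)*w).sum()
        # ignore bore pixels
        cc=c.round().astype(int);bore=np.zeros((420,560),bool);
        w2=w.copy();cv2.circle(w2,tuple(cc),5,0,-1);w=w2
        r=minimize(cost,[0,0],method="Nelder-Mead",options=dict(initial_simplex=[[0,0],[.006,0],[0,.006]],xatol=1e-4,fatol=1e-3))
        print(n,"eye",eye[:2]+r.x,"offs along/left",r.x@u,r.x@[-u[1],u[0]],r.fun,w.sum())
        pr=[x for x in bot.pinpoint(p,"link_go_eye")[:1]]
        for x in pr:print("  net",x["conf"],at_z(p,x["at"],eye[2])[0])
        s=proj(p,np.array([[*eye],[.5568,.1376,.074]])).round(1);print("  px eye,pin",s.tolist())
        c0=int(c[0]),int(c[1]);save(p,f"{tag}_{n}.png",(c0[0]-50,c0[1]-40,c0[0]+50,c0[1]+40),4)
    i=[cv2.imread(f"pics/{tag}_{n}.png") for n in("top","scene")];cv2.imwrite(f"pics/{tag}.png",np.hstack(i))
run(sys.argv[1])
E
python3 eye.py e1; python3 to.py .4374 .0724 .1 .5
```

```text
pred eye [0.5568 0.1374 0.1063] clock 6.45
top eye [0.5558 0.1355] offs along/left -0.0018110086660123683 -0.001141962413662407 120.625 532
  net 0.6 [0.5598 0.1379 0.1063]
  px eye,pin [[302.6, 190.9], [302.0, 194.3]]
scene eye [0.5534 0.1386] offs along/left -0.0024153322769942115 0.0027093098413287667 41.6875 532
  net 0.91 [0.5587 0.141  0.1063]
  px eye,pin [[280.3, 191.4], [280.3, 204.0]]
6.55 [0.4375 0.0724 0.1013] [3.1414e+00 1.0000e-04 4.9890e-01] F [ 0.1  0.3 -0.8] g 0.0307 shift [-0.1 -0.   1.3] turn -0.001
```

View pics/e1.png

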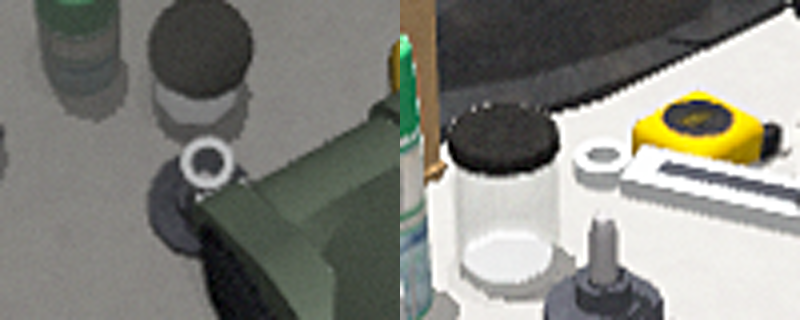

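```bash
python3 - <<'E'
from h import *
np.set_printoptions(precision=4,suppress=True)
a=bot.grab_frame("top");b=bot.grab_frame("scene")
for p,pin,eye in((a,(303.,195.3),(303.4,190.1)),(b,(280.5,205.2),(281,190.2))):
    print(at_z(p,pin,.074),at_z(p,eye,.113),"predtop",proj(p,[[.5568,.1374,.113]]))
f=a["frame"][175:215,280:325];cv2.imwrite("pics/t.png",cv2.resize(f[...,::-1],None,fx=12,fy=12,interpolation=cv2.INTER_NEAREST))
E
```

```text
[[0.5546 0.135  0.074 ]] [[0.5573 0.1357 0.113 ]] predtop [[302.6379 190.2412]]
[[0.5531 0.1401 0.074 ]] [[0.5517 0.1397 0.113 ]] predtop [[280.248  188.8085]]
```

Call:
{"method": "move_arm", "body": {"moves": "-0.5 0 4 0; -0.5 0 10 0; -0.5 0 16 0; -0.5 0 20 0; -0.5 0 24 0; -0.5 0 27 0; -0.5 0 30 0; -0.5 0 32 0; -0.5 0 33 0; -0.5 0 33 0"}}

```text
clock: 7.48
position: [0.437, 0.0726, 0.0681]
tool_rot: [-3.142, 0.0, 0.5]
force: [0.3, 0.6, -1.5]
grip_width: 0.0304
```

```bash
python3 eye.py e2
```

```text
pred eye [0.5565 0.1378 0.0734] clock 7.5833
top eye [0.5559 0.1358] offs along/left -0.001456041276590989 -0.0014228520530028387 84.6875 532
  net 0.68 [0.5633 0.1427 0.0734]
  px eye,pin [[301.9, 194.5], [302.0, 194.3]]
scene eye [0.553  0.1391] offs along/left -0.0024800759874474432 0.0028352233799168913 32.5625 532
  net 0.69 [0.5521 0.1423 0.0734]
  px eye,pin [[280.3, 204.3], [280.3, 204.0]]
```

View pics/e2.png

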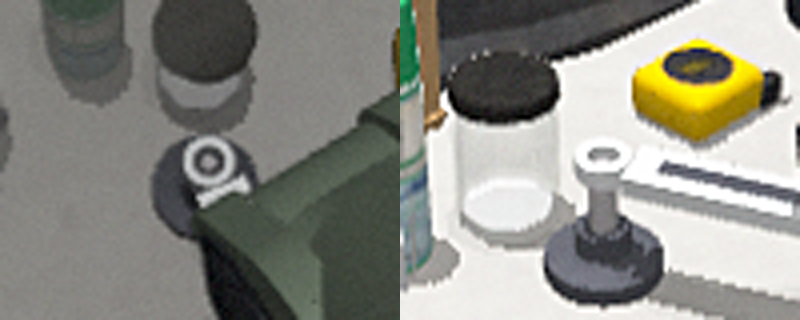

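The pin's tip shows centred in the bore in the top view (about (208,162)), and the side force is nil. I'm continuing down.

Call:
{"method": "move_arm", "body": {"moves": "0 0 2 0; 0 0 4 0; 0 0 6 0; 0 0 8 0; 0 0 10 0; 0 0 12 0; 0 0 14 0; 0 0 15 0; 0 0 16 0; 0 0 16 0"}}

```text
clock: 8.52
position: [0.437, 0.0726, 0.0521]
tool_rot: [-3.142, 0.0, 0.5]
force: [0.3, -0.0, -1.7]
grip_width: 0.0305
```

```bash
python3 to.py .437 .0726 .034 .5; python3 -c "
from h import *
print(bot.observe()['moment'])"
```

```text
8.5167 [0.437  0.0726 0.0521] [-3.1415e+00  2.0000e-04  4.9980e-01] F [ 0.3 -0.  -1.7] g 0.0305 shift [ 0.  -0.  18.1] turn -0.0
[-0.00235893  0.01364654 -0.0152391 ]
```

Call:
{"method": "move_arm", "body": {"moves": "0 0 2 0; 0 0 4 0; 0 0 6 0; 0 0 8 0; 0 0 10 0; 0 0 12 0; 0 0 14 0; 0 0 15 0; 0 0 16 0; 0 0 17 0"}}

```text
clock: 9.35
position: [0.4371, 0.0726, 0.0352]
tool_rot: [-3.142, 0.0, 0.5]
force: [0.1, 0.0, -1.1]
grip_width: 0.0301
```

Call:
{"method": "move_arm", "body": {"moves": "0 0 0.5 0; 0 0 0.5 0; 0 0 1 0; 0 0 1 0; 0 0 1.5 0; 0 0 1.5 0; 0 0 1.5 0; 0 0 1.5 0; 0 0 1.5 0; 0 0 1.5 0"}}

```text
clock: 10.18
position: [0.4371, 0.0726, 0.0338]
tool_rot: [-3.142, -0.0, 0.5]
force: [0.5, 0.1, -1.2]
grip_width: 0.0308
```

```bash
python3 eye.py e3; python3 to.py .437 .0726 .1 .5
```

```text
pred eye [0.5564 0.1377 0.0388] clock 10.2833
top eye [0.5557 0.1363] offs along/left -0.0013494230952807496 -0.0009260800480949733 44.625 532
  net 0.51 [0.5613 0.1314 0.0388]
  px eye,pin [[301.4, 197.9], [302.0, 194.3]]
scene eye [0.5523 0.1406] offs along/left -0.0022495073541726487 0.004457082069367511 41.3125 532
  net 0.76 [0.5714 0.1371 0.0388]
  px eye,pin [[280.4, 217.2], [280.3, 204.0]]
10.3833 [0.4371 0.0726 0.0338] [-3.1416e+00 -1.0000e-04  4.9980e-01] F [ 0.   0.1 -1.4] g 0.0303 shift [ -0.1  -0.  -66.2] turn -0.0
```

View pics/e3.png

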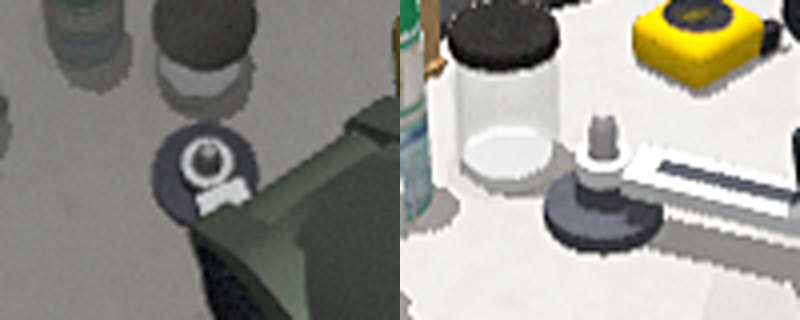

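Call:
{"method": "move_arm", "body": {"moves": "0 0 0.5 0; 0 0 1 0; 0 0 1.5 0; 0 0 2 0; 0 0 2.5 0; 0 0 2.5 0; 0 0 2.5 0; 0 0 2.5 0; 0 0 2.5 0; 0 0 2.5 0"}}

```text
clock: 11.22
position: [0.437, 0.0725, 0.0313]
tool_rot: [-3.142, 0.0, 0.5]
force: [-2.8, -0.5, 1.4]
grip_width: 0.0306
```

Call:
{"method": "move_arm", "body": {"moves": "0 0 0.5 0; 0 0 1 0; 0 0 1 0; 0 0 1 0; 0 0 1 0; 0 0 1 0; 0 0 1 0; 0 0 1 0; 0 0 1 0; 0 0 1 0"}}

```text
clock: 12.05
position: [0.4371, 0.0725, 0.0303]
tool_rot: [3.142, -0.0, 0.5]
force: [-1.2, -3.3, 3.0]
grip_width: 0.0304
```

```bash
python3 - <<'E'
from h import *
o=bot.observe();print(o['force'],o['moment'],o['position'])
yaw=1.095;u=np.array([np.cos(yaw),np.sin(yaw)])
s=np.array([.544,.2917])
for x in(-.06,.0,.062): print("eye at",x,"TCP",s+u*(x-.1365))
E
```

```text
[-1.21063    -3.32993899  3.04200182] [-0.51986691 -0.32447971 -0.33422887] [0.43713389 0.07253681 0.03032832]
eye at -0.06 TCP [0.45399387 0.1170256 ]
eye at 0.0 TCP [0.48147666 0.17036129]
eye at 0.062 TCP [0.50987554 0.22547485]
```

Call:
{"method": "move_arm", "body": {"moves": "0 0 -3 0; 0 0 -9 0; 0 0 -18 0; 0 0 -28 0; 0 0 -40 0; 0 0 -52 0; 0 0 -64 0; 0 0 -72 0; 0 0 -78 0; 0 0 -78 0"}}

```text
clock: 12.88
position: [0.4375, 0.0727, 0.1096]
tool_rot: [3.141, -0.002, 0.5]
force: [-0.1, 0.0, -1.4]
grip_width: 0.0304
```

```bash
python3 to.py .454 .117 .108 1.095
```

```text
12.8833 [0.4375 0.0727 0.1096] [ 3.1411e+00 -1.6000e-03  4.9970e-01] F [-0.1  0.  -1.4] g 0.0304 shift [ 35.7 -31.    1.6] turn -0.595
```

Call:
{"method": "move_arm", "body": {"moves": "2 -2 0 -0.03; 7 -6 0 -0.1; 12 -11 0 -0.18; 18 -16 0 -0.27; 24 -21 0 -0.36; 29 -25 0 -0.45; 33 -29 0 -0.53; 35.5 -31 0 -0.58; 35.5 -31 0 -0.595; 35.5 -31 0 -0.595"}}

```text
clock: 13.72
position: [0.453, 0.1169, 0.1077]
tool_rot: [-3.141, 0.0, 1.096]
force: [-0.5, 0.5, -2.0]
grip_width: 0.0306
```

```bash
python3 to.py .454 .117 .098 1.095; python3 - <<'E'
from fit import *
np.set_printoptions(precision=4,suppress=True)
a=bot.grab_frame("top");b=bot.grab_frame("scene")
i=[cv2.resize(p["frame"][r[1]:r[1]+100,r[0]:r[0]+100],None,fx=4,fy=4,interpolation=cv2.INTER_CUBIC) for p,r in((a,(200,145)),(b,(170,150)))]
cv2.imwrite("pics/m1.png",np.hstack(i)[...,::-1])
for n,p in(("top",a),("scene",b)):
    print(n,proj(p,[[.544,.2917,.105],[.5385,.281,.105],[.5165,.238,.115]]))
    for l in("slot","link_go_eye"):
        for r in bot.pinpoint(p,l)[:1]:print(l,r,at_z(p,r["at"],.105 if l=="slot" else .115))
    # link tilt: heights along the link
    X=cloud(p);q=np.array([.454,.117]);u=np.array([np.cos(1.095),np.sin(1.095)])
    d=X[:,:2]-q;s=d@u;t=d@[-u[1],u[0]]
    for lo in(.02,.04,.06,.08,.1):
        k=(s>lo)&(s<lo+.02)&(abs(t)<.009)&(X[:,2]>.09)&(X[:,2]<.14)
        if k.sum():print(lo,k.sum(),np.median(X[k][:,2]))
    k=(s>.03)&(s<.12)&(abs(t)<.03)&(X[:,2]>.1)&(X[:,2]<.13)
    print("lateral range",np.percentile(t[k],[2,50,98]) if k.sum() else None)
E
```

```text
13.7167 [0.453  0.1169 0.1077] [-3.1406e+00  5.0000e-04  1.0956e+00] F [-0.5  0.5 -2. ] g 0.0306 shift [0.6 0.8 9.7] turn 0.001
top [[236.077  191.9227]
 [240.4243 194.5152]
 [257.805  204.0061]]
slot {'at': [236.1, 194.1], 'conf': 0.95} [[0.5388 0.2912 0.105 ]]
link_go_eye {'at': [259.4, 201.8], 'conf': 0.69} [[0.5219 0.2348 0.115 ]]
0.06 8 0.11848215906593573
0.08 53 0.11849424083019788
0.1 64 0.11931659953005902
lateral range [-0.0142  0.0066  0.017 ]
scene [[223.8719 223.2001]
 [229.9811 222.351 ]
 [254.1257 214.8242]]
slot {'at': [224.2, 221.8], 'conf': 0.68} [[0.5473 0.2886 0.105 ]]
link_go_eye {'at': [251.7, 213.9], 'conf': 0.71} [[0.522  0.2397 0.115 ]]
0.02 52 0.11814973226480918
0.04 51 0.1178802757211368
0.06 52 0.11818250045301326
0.08 52 0.11774742073215666
0.1 55 0.1179653489208029
lateral range [-0.0141  0.0098  0.0179]
```

View pics/m1.png

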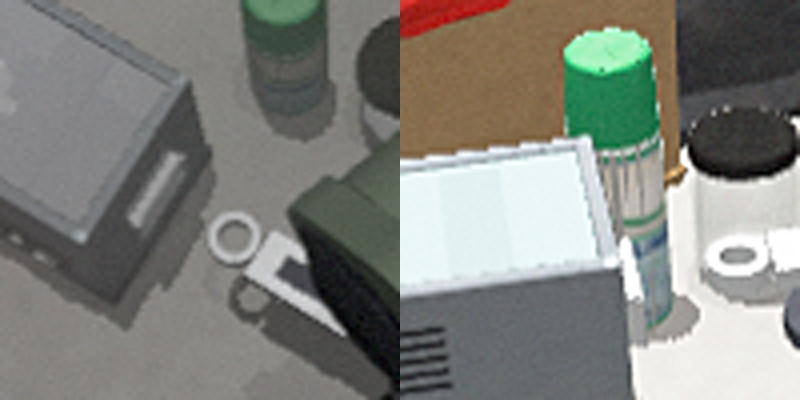

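```bash
python3 - <<'E'
from fit import *
np.set_printoptions(precision=4,suppress=True)
u=np.array([np.cos(1.095),np.sin(1.095)]);v=np.array([-u[1],u[0]]);s0=np.array([.544,.2917])
for n in("top","scene"):
    p=bot.grab_frame(n);X=cloud(p);d=X[:,:2]-s0;x=d@u;y=d@v;z=X[:,2]
    k=(x>-.02)&(x<-.004)&(abs(y)<.05)&(z>.085)&(z<.135)
    print(n,"lip n",k.sum(),"y",np.percentile(y[k],[0,5,50,95,100]),"x",np.percentile(x[k],[0,50]),"z",np.percentile(z[k],[2,50,98]))
    k=(x>-.08)&(x<-.035)&(abs(y)<.04)&(z>.105)&(z<.13)
    print("eye n",k.sum(),"y",np.percentile(y[k],[0,5,50,95,100]),"xmax",x[k].max())
    k=(abs(x)<.02)&(abs(y)<.045)&(z>.03)&(z<.085)
    if k.sum()>20:
        l=np.polyfit(y[k],x[k],1);print("wall",k.sum(),l,np.median(x[k]))
    if n=="top":
        g=cv2.cvtColor(p["frame"],cv2.COLOR_RGB2GRAY)[175:215,222:260];_,m=cv2.threshold(g[:22,:28],0,1,cv2.THRESH_OTSU)
        nn,l,st,c=cv2.connectedComponentsWithStats(m);print(st,c+[222,175])
        E=proj(p,np.array([[*(s0+u*a+v*b),h] for a,h in((0,.1135),(-.012,.1195)) for b in(-.023,.023)]));print(E,E.mean(0))
E
```

```text
top lip n 119 y [-0.0243 -0.0219  0.0007  0.0228  0.025 ] x [-0.0119 -0.0088] z [0.0879 0.1166 0.1245]
eye n 130 y [-0.0158 -0.0133  0.0008  0.0143  0.0154] xmax -0.04555735766487384
wall 74 [-0.0021  0.0004] 0.00044705186670620926
[[  5   0  23  22 283]
 [  0   0  18  22 252]
 [ 11   8  13  14  81]] [[240.9611 186.2473]
 [227.9563 183.2421]
 [239.8889 189.9136]]
[[241.0372 182.8081]
 [230.3722 199.2783]
 [245.1902 184.7167]
 [234.4814 201.311 ]] [237.7703 192.0285]
scene lip n 98 y [-0.0235 -0.0172  0.0207  0.0253  0.0272] x [-0.011  -0.0075] z [0.0894 0.1168 0.1209]
eye n 229 y [-0.016  -0.0129  0.0059  0.0153  0.0162] xmax -0.044655193637401815
```

Call:
{"method": "move_arm", "body": {"moves": "0 -0.3 3 0; 0 -0.3 6 0; 0 -0.3 8.5 0; 2 -0.3 8.5 0; 6 -0.3 8.5 0; 12 -0.3 8.5 0; 18 -0.3 8.5 0; 24 -0.3 8.5 0; 28 -0.3 8.5 0; 28 -0.3 8.5 0"}}

```text
clock: 14.95
position: [0.4663, 0.143, 0.0998]
tool_rot: [-3.142, -0.001, 1.096]
force: [0.3, -0.3, -1.6]
grip_width: 0.0306
```

```bash
python3 - <<'E'
from fit import *
np.set_printoptions(precision=4,suppress=True)
o=bot.observe();print(o["position"],o["tool_rot"],o["force"],o["moment"])
u=np.array([np.cos(1.095),np.sin(1.095)]);v=np.array([-u[1],u[0]]);s0=np.array([.544,.2917])
for n in("top","scene"):
    p=bot.grab_frame(n);X=cloud(p);d=X[:,:2]-s0;x=d@u;y=d@v;z=X[:,2]
    k=(x>-.065)&(x<-.018)&(abs(y)<.04)&(z>.095)&(z<.13)
    print(n,"eye y",np.percentile(y[k],[0,5,50,95,100]),"xmax",x[k].max(),"topz",np.median(z[k&(abs(y)<.01)]))
E
```

```text
[0.4663 0.143  0.0998] [-3.1416 -0.0007  1.0958] [ 0.314  -0.2792 -1.6095] [-0.0825  0.0955  0.0155]
top eye y [-0.0148 -0.0119  0.0021  0.0154  0.0167] xmax -0.018204862145341977 topz 0.11055752543798347
scene eye y [-0.0187 -0.0124  0.0079  0.0167  0.0189] xmax -0.018241599304591096 topz 0.10861390938144244
```

Call:
{"method": "move_arm", "body": {"moves": "1 0 0.3 0; 4 0 0.3 0; 7 0 0.3 0; 10 0 0.3 0; 13 0 0.3 0; 16 0 0.3 0; 19 0 0.3 0; 22 0 0.3 0; 24 0 0.3 0; 24 0 0.3 0"}}

```text
clock: 15.88
position: [0.4771, 0.1637, 0.0995]
tool_rot: [-3.142, -0.0, 1.095]
force: [0.1, 0.9, -1.3]
grip_width: 0.0303
```

```bash
cat > st.py <<'E'
from h import *
np.set_printoptions(precision=4,suppress=True)
o=bot.observe();u=np.array([np.cos(1.095),np.sin(1.095)]);v=np.array([-u[1],u[0]]);d=o["position"][:2]-[.544,.2917]
f=o["force"];print("t",o["clock"],"tcp x,y",d@u,d@v,"z",o["position"][2],"eye x",d@u+.136,"F feed/left/up",f[:2]@u,f[:2]@v,f[2],"M",o["moment"],o["tool_rot"])
E
python3 st.py
```

```text
t 15.8833 tcp x,y -0.14446625012041528 0.0008505144117693 z 0.09949079317740432 eye x -0.00846625012041527 F feed/left/up 0.8885729325068136 0.34834822069677823 -1.3249479835755495 M [-0.0332  0.0339 -0.0264] [-3.1415 -0.0003  1.0952]
```

Call:
{"method": "move_arm", "body": {"moves": "1 0 0 0; 4 0 0 0; 8 0 0 0; 12 0 0 0; 16 0 0 0; 20 0 0 0; 24 0 0 0; 28 0 0 0; 30 0 0 0; 30 0 0 0"}}

```text
clock: 16.72
position: [0.4908, 0.1904, 0.0995]
tool_rot: [-3.141, -0.0, 1.095]
force: [-0.1, -0.3, -1.4]
grip_width: 0.0303
```

```bash
python3 st.py
```

```text
t 16.7167 tcp x,y -0.11443448186458038 0.0008955845595084844 z 0.09948592998967315 eye x 0.021565518135419626 F feed/left/up -0.3123184409082812 -0.025324834111492167 -1.4387909088598623 M [-0.0147  0.0549  0.0288] [-3.1415 -0.0003  1.0952]
```

Free so far. The stop should make contact at eye x ≈ 0.054, so I'm advancing 30 mm and then 4 mm.

Call:
{"method": "move_arm", "body": {"moves": "1 0 0 0; 4 0 0 0; 8 0 0 0; 12 0 0 0; 16 0 0 0; 20 0 0 0; 24 0 0 0; 27 0 0 0; 29 0 0 0; 29 0 0 0"}}

```text
clock: 17.55
position: [0.5041, 0.2161, 0.0995]
tool_rot: [-3.141, -0.0, 1.095]
force: [0.1, -1.0, -1.5]
grip_width: 0.0304
```

```bash
python3 st.py
```

```text
t 17.55 tcp x,y -0.08551901160026736 0.0008689348976849105 z 0.09945110683364533 eye x 0.050480988399732654 F feed/left/up -0.8399970928273889 -0.500942879565761 -1.5052839069188153 M [-0.0405  0.0489  0.0172] [-3.1415 -0.0002  1.0951]
```

Call:
{"method": "move_arm", "body": {"moves": "1 0 0 0; 2 0 0 0; 3 0 0 0; 4 0 0 0; 5 0 0 0; 6 0 0 0; 7 0 0 0; 7 0 0 0; 7 0 0 0; 7 0 0 0"}}

```text
clock: 18.38
position: [0.5071, 0.2217, 0.0995]
tool_rot: [-3.142, 0.0, 1.095]
force: [0.9, -1.3, -1.3]
grip_width: 0.0304
```

```bash
python3 st.py
```

```text
t 18.3833 tcp x,y -0.0791110027851451 0.000724332412772267 z 0.09947174291887852 eye x 0.05688899721485491 F feed/left/up -0.731671057351205 -1.3638380197472177 -1.30959042102711 M [-0.3212  0.1673 -0.0333] [-3.1415  0.0002  1.0947]
```

Call:
{"method": "move_arm", "body": {"moves": "1 0 0 0; 2 0 0 0; 3 0 0 0; 4 0 0 0; 5 0 0 0; 5 0 0 0; 5 0 0 0; 5 0 0 0; 5 0 0 0; 5 0 0 0"}}

```text
clock: 19.22
position: [0.5094, 0.2262, 0.0995]
tool_rot: [-3.142, 0.0, 1.095]
force: [-0.9, -3.0, -0.7]
grip_width: 0.0302
```

```bash
python3 st.py; python3 - <<'E'
from h import *
np.set_printoptions(precision=4,suppress=True)
a=bot.grab_frame("top");b=bot.grab_frame("scene")
i=[cv2.resize(p["frame"][r[1]:r[1]+100,r[0]:r[0]+100],None,fx=4,fy=4,interpolation=cv2.INTER_CUBIC) for p,r in((a,(190,125)),(b,(150,150)))]
cv2.imwrite("pics/m2.png",np.hstack(i)[...,::-1])
F=[]
for _ in range(8):
    bot.grab_frame("top");F.append(bot.observe()["force"])
print(np.mean(F,0))
for n,p in(("top",a),("scene",b)):
  for r in bot.pinpoint(p,"stop_face")[:1]+bot.pinpoint(p,"link_go_eye")[:1]:
    q=at_z(p,r["at"],.105)[0];u=np.array([np.cos(1.095),np.sin(1.095)]);print(n,r,(q[:2]-[.544,.2917])@u)
E
```

```text
t 19.2167 tcp x,y -0.07406515744927207 0.0007413675706098645 z 0.09948627488361117 eye x 0.06193484255072794 F feed/left/up -3.0817804729494456 -0.5890348422336508 -0.731767984578032 M [-0.515   0.3046  0.0471] [-3.1415  0.0001  1.0947]
[-0.9742 -2.6758 -1.1403]Traceback (most recent call last):
  File "<stdin>", line 11, in <module>
ValueError: only the last four pictures can be asked about
```

View pics/m2.png

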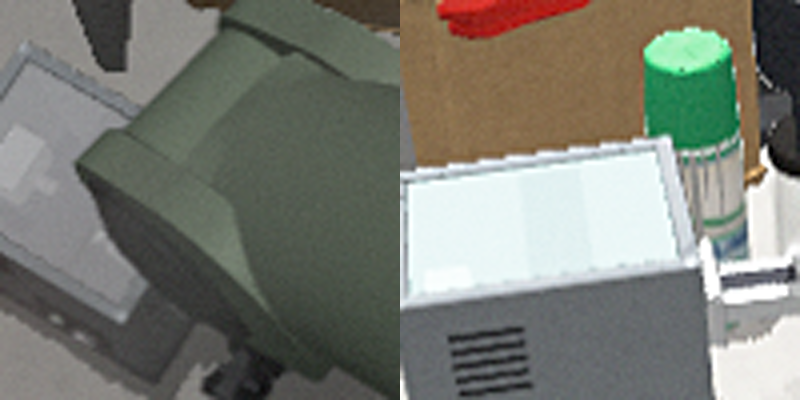

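Call:
{"method": "move_arm", "body": {"moves": "0.5 0 0 0; 1 0 0 0; 1.5 0 0 0; 2 0 0 0; 2 0 0 0; 2 0 0 0; 2 0 0 0; 2 0 0 0; 2 0 0 0; 2 0 0 0"}}

```text
clock: 20.55
position: [0.5104, 0.228, 0.0995]
tool_rot: [-3.142, 0.0, 1.095]
force: [-2.5, -4.1, -0.5]
grip_width: 0.0305
```

```bash
python3 st.py; python3 - <<'E'
from fit import *
np.set_printoptions(precision=4,suppress=True)
F=[]
for _ in range(8):
    p=bot.grab_frame("scene");F.append(bot.observe()["force"])
print(np.mean(F,0), bot.observe()["grip_width"])
X=cloud(p);u=np.array([np.cos(1.095),np.sin(1.095)]);v=np.array([-u[1],u[0]]);d=X[:,:2]-[.544,.2917];x=d@u;y=d@v;z=X[:,2]
for lo in(-.06,-.045,-.03):
    k=(x>lo)&(x<lo+.015)&(abs(y)<.01)&(z>.09)&(z<.13);print(lo,k.sum(),np.median(z[k]))
k=(abs(X[:,0]-.483)<.1)&(abs(X[:,1]+.095)<.04)&(z>.005);print("tight",k.sum(),X[k].mean(0),z[k].max())
E
```

```text
t 20.55 tcp x,y -0.0720215220519294 0.0007299705927155181 z 0.09950029028859964 eye x 0.06397847794807061 F feed/left/up -4.772057325672938 0.38322986833503525 -0.49022515045807913 M [-0.7384  0.3736  0.0274] [-3.1416  0.      1.0948]
[-1.7712 -2.994  -1.2919] 0.03075534252452067
-0.06 44 0.10946250929552603
-0.045 44 0.10964510214918477
-0.03 48 0.10969306619161301
tight 662 [ 0.4762 -0.0928  0.0109] 0.015232956226529759
```

```bash
python3 -c "
from workcell import bot
print(bot.job_done())"
```

```text
the job is handed in; nothing more can be done
None
```

I handed the job in at about 21 s of the 51 s allowed. link_go is still gripped, level and through the slot, pressing the spring stop. No verdict is reported, so the state below rests on my own checks.

- **Choice and grip:** the left link shows the clearly larger bore in both cameras. I gripped it across its width near the plain end, at 60 N.
- **Gauge pin:** the eye slid down the pin without side force. The upward force began to rise at the expected shoulder height, and I pressed about 1 mm further, to roughly 4 N. I then lifted it off.
- **Marking unit:** the link went through the slot with no noticeable force until it reached the stop.
    - **Depth:** the eye is about 64 mm behind the front face, estimated from the arm's pose.
    - **Stop:** the feed force rose from about 0 to 3.5 N on average. That matches the stop pushed back about 8 to 10 mm, short of its 12 mm end. I could not see the stop itself.
    - **Level:** the link's top is level within about 0.2 mm over the 45 mm that shows outside the slot.
- **Other things:** link_tight still lies flat where it was. I kept the hand clear of the bystanders but did not measure them again at the end.

**Disagreements:** the cameras and the contact heights differed by 1–3 mm, both in the link's height and in the scene camera's fit of the marking unit. I relied on measuring parts against each other in the same picture and on the force readings. The network point finder was up to about 15 mm off in places, so I did not use it for the final alignment.

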